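# Hold the night vent open from its child-proof control box

### The job

Open the night vent above the window: prise up the hinged cover of the control box with the blade of the toy shovel (not with the bare gripper), flip it right back until it stays open by itself, and lay the shovel flat on the bench again, clear of the box. Then turn the spring-return dial clockwise past its first two clicks to the third and finish while still holding it there, because it springs back when let go. Leave the watering can, wooden fish, saucer and toy block where they are.

Things in the scene. Friction and masses are not known exactly. Their poses are not given: they have to be found in the camera images.
- shovel: Toy plastic shovel, 217 mm long, 90 g, loose, lying flat. Origin: underside, mid grip; x towards the blade, z up. Handle 16 mm wide (y), x -65 to +45, z 4 to 30 mm: grip it across y near x = 0. End knob at x -77 to -63, 36 mm wide. Flat blade x +45 to +140 mm, 46 mm wide, 3 mm thick (z 0 to 3); 13 mm tall side ribs x +45 to +90, socket 19 mm tall to x +73.
- shovel_tip (a point): Middle of the shovel blade's straight front edge, half way through its thickness: 140 mm ahead of the shovel's origin (x), 1.5 mm above its underside; axes as the shovel's.
- vent_box: White control box fixed to the bench, 160 (x) by 190 mm (y), top plate 35 mm high. Origin: centre of underside; z up. Cover's lip on the -y side, hinge on the +y side (71 mm high wall). At y -85 to -65 mm a sill, top at 60 mm; over it, under the shut cover (underside 75 mm high), a slot 15 mm high and 100 mm wide lets a level blade in along +y, up to y = -45 mm (the dial is behind).
- hinge (a point): Middle of the cover's hinge line, fixed on the box at y = +78 mm, z = 78 mm of its frame; the hinge runs along the box's x; axes as the box's.
- cover (a joint): Cover angle: 0 shut (level), grows as its -y edge rises, 1.57 upright, stop at 2.5 (leaning back over +y). 60 g, hinge nearly free: falls shut below about 1.7, beyond that falls open by itself, slowly (1 to 2 s), to the stop. Grey panel 156 by 163 mm, 5 mm thick, no handle, with 33 mm deep side skirts at x -74 and +74 mm, 9 to 134 mm from the hinge.
- cover_lip (a point): Middle of the cover's free (-y) edge, on its underside, 163 mm from the hinge line and, shut, 75 mm above the bench. Moves with the cover; axes as the box's when shut.
- dial (a joint): Dial angle: 0 at rest, grows clockwise seen from above; clicks (detents) at 0.36, 0.72 and 1.08 rad, hard stop at 1.2. A spring returns it to 0 from anywhere when let go: about 0.035 N m at rest, 0.085 N m at the third click, plus about 0.02 N m to get past each click.
- dial_grip (a point): On the dial's upright axis (the box's x = y = 0), 59 mm above the bench, at mid grip height. Black dial: 60 mm disc (top at 45 mm) with a grip bar 14 mm thick, 52 mm long, 45 to 69 mm high. Turns with the dial: y along the bar, x across it. At rest the bar's y is 0.55 rad anticlockwise from the box's y, at the third click 0.53 rad clockwise from it.
- watering_can: Bystander: green plastic watering can, 120 mm across, spout to 130 mm high along its +y and handle along -y, about 240 mm overall; origin under the middle of the pot.
- wooden_fish: Bystander: wooden toy fish 110 mm long (x), 22 mm thick, 40 mm tall; origin under its middle.
- saucer: Bystander: white ceramic saucer, 130 mm across, 18 mm high; origin under its middle.
- toy_block: Bystander: purple 45 mm block; origin under its middle.
There are look-alikes about, which are no part of the job. Of the things that look like the vent_box, the larger one is meant. Of the things shaped like the shovel, the yellow one is meant.

How it is judged (in metres and radians):
On the way, in this order (a step that is already met when the one before it is completed fails the run):
1. the shovel's blade has prised the cover up (value of joint cover above 0.3 rad and contact force between shovel and cover above 0.05 N), for 0.05 s.
2. the cover lies open by itself (value of joint cover above 2.1 rad and contact force between shovel and cover below 0.05 N), for 0.1 s.
3. the shovel is laid back flat on the bench and let go (height (world z) of shovel below 0.01 m and angle between shovel's own z axis and vertical below 0.15 rad and contact force between the fingers and shovel below 0.05 N and value of joint cover above 2.1 rad), for 0.2 s.
4. the dial is at its third click (value of joint dial above 0.96 rad), for 0.3 s.
At the end, for the whole second after the job is handed in: Fingers hold the dial at its third click (past 0.96 rad, pressing over 0.5 N, no shovel on it), the cover is open past 2.1 rad, and the shovel lies on the bench (underside within 10 mm, tilt under 0.15 rad), at rest, let go and off the box (all of step 3 and value of joint dial above 0.96 rad and contact force between the fingers and dial above 0.5 N and contact force between shovel and dial below 0.05 N and contact force between shovel and vent_box below 0.1 N and linear speed of shovel below 0.02 m/s); the arm keeps its last pose, push and grip.
It fails at once if the gripper lifts or pushes the cover itself before it is open (value of joint cover below 2.1 rad and contact force between any of the fingers, the arm and cover above 1 N).
It fails at once if the watering can is shifted by more than 30 mm (distance of watering_can from where it was at the start of the episode above 0.03 m).
It fails at once if the wooden fish is shifted by more than 30 mm (distance of wooden_fish from where it was at the start of the episode above 0.03 m).
It fails at once if the saucer is shifted by more than 30 mm (distance of saucer from where it was at the start of the episode above 0.03 m).
It fails at once if the toy block is shifted by more than 30 mm (distance of toy_block from where it was at the start of the episode above 0.03 m).
It also fails if it takes over 72 s, if anything falls off the work surface, if the arm or the gripper's body presses on something with over 40 N, if the wrist force passes 120 N, or if a joint passes its speed limit or range.

### The arm

A 7-joint arm with a two-finger parallel gripper is mounted at the origin on the work surface. World frame = base frame: x ahead of the robot, y to its left, z up, the work surface at z = 0. Lengths are in mm, angles in degrees, forces in N, time in s.
With the tool pointing down it reaches from about 425 to 950 mm from the base axis. Payload 16.7 kg.
Tool frame: the origin (TCP) lies at the very end of the fingers, on their centre line; the grasp point (between the pads) lies grasp_offset behind it (grasp_offset is the distance from the TCP to the grasp point, in mm); z points along the fingers, y is the line along which they close (so a half turn about z gives the same grasp; the last joint's range is limited). The gripper opens to 94 mm and grips with 3 to 60 N. Pads are 16 mm wide; open, the fingers measure 119 mm over their backs; the gripper's body (75 mm by 177 mm) begins 78 mm behind the grasp point.
Start: joints at [-80.185, 24.414, 4.234, 92.017, -1.954, 63.644, -3.845], TCP at [212.848, 640.523, 205.467] pointing down, gripper open.
Joint ranges: [-163.25, 163.25], [-28.42, 122.38], [-70.27, 78.77], [12.13, 141.07], [-58.53, 238.53], [9.26, 117.41], [-156.51, 156.51]. Speed limits (degrees/s): [108.29, 108.29, 136.94, 136.94, 172.46, 172.46, 172.46].

### API

Orientations are given as [roll, pitch, yaw] about the fixed x, y, z axes, in that order (R = Rz(yaw) Ry(pitch) Rx(roll)).
In Python, from station import * gives the robot as it stands.
- The arm moves only by the shell command python3 -m pendant 'ROWS'. ROWS is JSON, a list of rows, each an object with "twist": the turn, a rotation vector about the tool's x, y, z in rad, a list of three; "dp": the shift along the tool's x, y, z in m, a list of three; "fingers": the finger opening in m, from 0 to 0.094. In form: [{"twist": [ax, ay, az], "dp": [x, y, z], "fingers": fingers}, ...]. A call has exactly 8 rows; each row shifts and turns the commanded pose from where the row before left it, along the tool's axes as they then stand; what a row does not reach is not made up. A row lasts 1/10 s, in which the tool goes at most 50 mm and 8.59 degrees, less where a joint would pass 70% of its speed; a pose out of reach is approached as far as the arm can. A call is refused whole if a number of a shift passes 0.05 or a number of a turn 0.15, either way. A call with a gripper value outside its range is refused whole. The fingers move at their own pace and stop on an object; the grip force is fixed at half the most. Time passes only in rows, so rows that do not move let the fingers close, or fill a call up. It gives the time, the measured TCP pose, the force, the opening and the grip force at its end, in the units of the state.
- read_state(): the state, without advancing time (a new reading comes with each control period).
- camera(name): name is "scene" or "top" or "wrist"; returns a dict with "pixels" (400x640x3 uint8, red, green, blue), "range_z" (400x640 float32, mm along the optical axis (not along the pixel's ray), 0 where there is no reading), "mtx" (3x3 intrinsics, pixels), "dist_coeffs" ([k1, k2, p1, p2, k3] as OpenCV has them; the pictures are not rectified), "eye" and "attitude" of the camera in the world; the wrist camera has in their place "hand_eye" (4x4, takes a point from camera to tool coordinates, whose origin is the TCP and whose axes are the flange's). Camera axes: x right, y up, looking along -z (the intrinsics and any distortion apply to the point x, -y, -z); pixel columns grow to the right and rows downward; lengths in mm; the calibration is good to about 2 mm. A picture is of the moment at which its call begins: read the wrist's pose just before it.
- finish_job(): hands the job in; it is judged then, once.
The state is a dict: "time_s": time; "q": joint angles; "joint_vel": joint speeds; "effort": joint torques, N m; "eef_pos": TCP position; "ee_rot": TCP orientation; "contact_force": force on the tool from outside, world axes, zero at the start; "wrist_torque": the same for the moment, N m; "opening": finger opening in mm; "grasp_force": force on a finger pad.
Only numpy, scipy, OpenCV 4.12 (cv2) and the standard library are available. Lean on these libraries where they do the work, as an engineer would, in place of code of your own. Each camera call takes 0.05 s, during which the arm holds its last target. There are 200 camera calls.

## Working session

There is one attempt and no reset: what is moved stays moved. The work goes in short steps, Python scripts to look and compute and a shell command to move; the robot and the scene stay as the last step left them, time stands still between calls to the robot, and variables do not carry over. Pictures are saved under pics/ and viewed, at most 12 in all, crops included, and the job is handed in when it is done.

```bash
mkdir -p pics; ls; cat > h.py <<'E'
from station import *
import numpy as np, cv2
from scipy.spatial.transform import Rotation as R
def cam(n):
    s=read_state(); c=camera(n); c['s']=s; return c
def pose(c):
    if 'hand_eye' in c:
        s=c['s'];T=np.eye(4);T[:3,:3]=R.from_euler('xyz',s['ee_rot'],degrees=True).as_matrix();T[:3,3]=s['eef_pos']
        return T@np.array(c['hand_eye'])
    T=np.eye(4);a=np.array(c['attitude'],float)
    T[:3,:3]=a if a.shape==(3,3) else R.from_euler('xyz',a,degrees=True).as_matrix()
    T[:3,3]=c['eye'];return T
def cloud(c):
    h,w=c['range_z'].shape
    uv=np.stack(np.meshgrid(np.arange(w),np.arange(h)),-1).reshape(-1,1,2).astype(float)
    p=cv2.undistortPoints(uv,np.array(c['mtx'],float),np.array(c['dist_coeffs'],float)).reshape(h,w,2)
    z=c['range_z'].astype(float)
    P=np.stack([p[...,0]*z,-p[...,1]*z,-z],-1);T=pose(c)
    W=P@T[:3,:3].T+T[:3,3];W[z<=0]=np.nan
    return W
def save(c,n,crop=None,k=1):
    im=c['pixels'][...,::-1]
    if crop: im=im[crop[1]:crop[3],crop[0]:crop[2]]
    cv2.imwrite('pics/'+n,cv2.resize(im,None,fx=k,fy=k))
E
python3 - <<'E'
from h import *
s=read_state();print(s)
for n in('top','scene'):
    c=cam(n);print(n,c['mtx'],c['eye'],c['attitude']);save(c,n+'0.png',k=1.25);np.save(n+'_w.npy',cloud(c));np.save(n+'_p.npy',c['pixels'])
E
```

```text
pics
{'time_s': 0.0, 'q': array([-80.18584122,  24.44982751,   4.23264167,  92.05248114,
        -1.95467348,  63.64377552,  -3.84501849]), 'joint_vel': array([-0.04739786, -0.01725207,  0.04610343, -0.12310573, -0.01636204,
        0.00971616,  0.07400144]), 'effort': array([ 1.03825403e-05, -9.35800982e+01,  3.66588056e+00, -4.54219043e+01,
       -4.90073708e-02,  1.99785142e-02,  3.48730725e-05]), 'eef_pos': array([212.7372697 , 640.13061925, 204.77239322]), 'ee_rot': array([-1.79926304e+02,  5.20767785e-03,  1.61616243e+02]), 'contact_force': array([-0.18330953,  0.02007887, -0.18525363]), 'wrist_torque': array([-0.011857  , -0.02924803, -0.03786054]), 'grasp_force': 0.0, 'opening': 94.07879394879339}
top [[458.83396198   0.         310.84123385]
 [  0.         458.83396198 190.99331437]
 [  0.           0.           1.        ]] [ 355.72869225  -51.80748176 1388.09298229] [ 8.89691080e+00  6.69735153e-02 -8.96878320e+01]
scene [[394.12368362   0.         315.97217305]
 [  0.         394.12368362 204.71587326]
 [  0.           0.           1.        ]] [1025.82224526  606.78274341  935.67902198] [ 43.95624755   1.11775197 144.11142706]
```

View pics/top0.png

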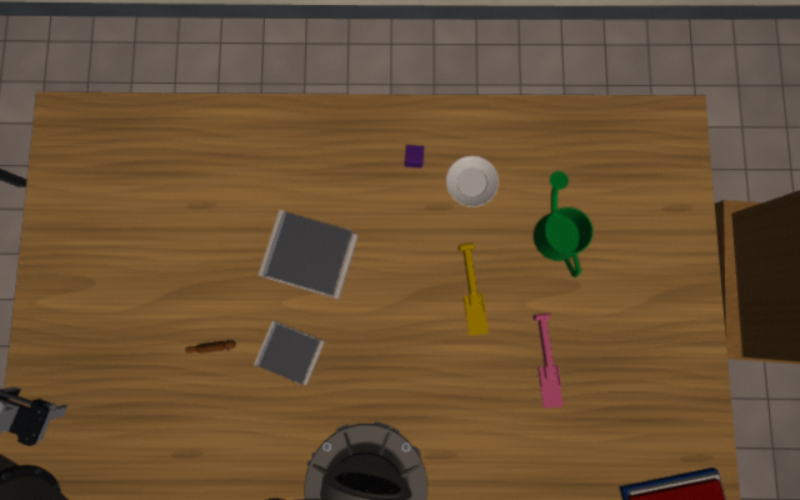

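View pics/scene0.png

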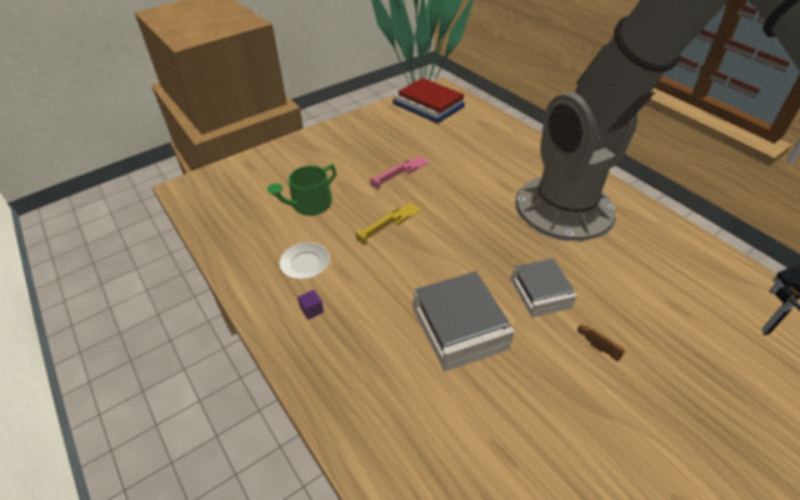

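Top view (800 px picture): the look-alikes are a large box (308,253) and a small box (290,352), and a yellow shovel (473,290) and a pink one (548,360). I choose the large box and the yellow shovel. Next I measure both and check them in one crop.

```bash
python3 - <<'E'
from h import *
W=np.load('top_w.npy');p=np.load('top_p.npy').astype(int)
r,g,b=p[...,0],p[...,1],p[...,2]
u,v=np.meshgrid(np.arange(640),np.arange(400))
# shovel
m=(r>110)&(g>90)&(b<40)&(u>350)&(u<400)&(v>185)&(v<275)
q=W[m];c=q.mean(0);_,_,vt=np.linalg.svd((q-c)[:,:2],full_matrices=False)
d=vt[0]; t=(q-c)[:,:2]@d; n=(q-c)[:,:2]@vt[1]
print('shovel',m.sum(),c,d,t.min(),t.max(),n.min(),n.max(),'blade end', np.ptp(n[t>t.max()-30]),np.ptp(n[t<t.min()+30]))
for a in np.linspace(t.min(),t.max(),8):
    k=abs(t-a)<15;print(a,n[k].mean(),np.ptp(n[k]),q[k][:,2].max())
print('bench z',np.nanmedian(W[150:250,420:430,2]))
# box cover
reg=(u>195)&(u<300)&(v>155)&(v<250)
for lo,hi in((60,74),(74,90),(25,200)):
    k=reg&(W[...,2]>lo)&(W[...,2]<hi);q=W[k][:,:2].astype(np.float32);
    if len(q)>10:print(lo,hi,len(q),cv2.minAreaRect(q),W[k][:,2].mean())
Ws=np.load('scene_w.npy')
k=reg=(u>320)&(u<420)&(v>210)&(v<300)
k=(Ws[...,2]>74)&(Ws[...,2]<90)&reg;print('scene',cv2.minAreaRect(Ws[k][:,:2].astype(np.float32)))
k=(Ws[...,2]>20)&(Ws[...,2]<100)&reg;print('scene',cv2.minAreaRect(Ws[k][:,:2].astype(np.float32)))
c={'pixels':np.load('scene_p.npy')};save(c,'crop1.png',(270,130,440,300),3.5)
E
```

```text
Traceback (most recent call last):
numpy.linalg.LinAlgError: SVD did not converge
```

```bash
cat > m.py <<'E'
from h import *
W=np.load('top_w.npy');p=np.load('top_p.npy').astype(int)
r,g,b=p[...,0],p[...,1],p[...,2]
u,v=np.meshgrid(np.arange(640),np.arange(400))
m=(r>100)&(g>80)&(b<30)&(u>350)&(u<400)&(v>185)&(v<275)&np.isfinite(W[...,2])
q=W[m];c=q.mean(0);_,_,vt=np.linalg.svd((q-c)[:,:2],full_matrices=False)
d=vt[0]; t=(q-c)[:,:2]@d; n=(q-c)[:,:2]@vt[1]
print('shovel',m.sum(),c,d,vt[1],t.min(),t.max())
for a in np.linspace(t.min(),t.max(),8):
    k=abs(t-a)<15;print(a,n[k].mean(),np.ptp(n[k]),q[k][:,2].max())
print('bench z',np.nanmedian(W[150:250,420:430,2]))
reg=(u>195)&(u<300)&(v>155)&(v<250)
for lo,hi in((60,74),(74,90),(25,200)):
    k=reg&(W[...,2]>lo)&(W[...,2]<hi);q=W[k][:,:2].astype(np.float32);
    if len(q)>10:print(lo,hi,len(q),cv2.minAreaRect(q),W[k][:,2].mean())
Ws=np.load('scene_w.npy')
reg=(u>320)&(u<420)&(v>210)&(v<300)
for lo,hi in((74,90),(20,100)):
  k=(Ws[...,2]>lo)&(Ws[...,2]<hi)&reg;print('scene',cv2.minAreaRect(Ws[k][:,:2].astype(np.float32)))
print([ (n,W[y,x].round()) for n,x,y in(('fish',169,277),('block',331,125),('saucer',378,144),('can',450,186),('pink',437,290))])
c={'pixels':np.load('scene_p.npy')};save(c,'crop1.png',(270,130,440,300),3.5)
E
python3 m.py
```

```text
shovel 734 [ 426.52741107 -253.1016385    11.42521869] [-0.99238584 -0.12316798] [-0.12316798  0.99238584] -131.5734371755401 83.480846810934
-131.5734371755401 0.3215686825370115 38.67383677971595 35.04688558196449
-100.8513966060438 0.595778023584636 18.905041016177698 35.8453522762602
-70.1293560365475 -0.6780932551044694 19.85926160567832 34.94388316186837
-39.407315467051205 -0.21854714037761463 20.666140396551302 36.76251005658037
-8.685274897554905 -0.024894162215135553 49.01729006770264 33.5358342236068
22.036765671941396 0.04275123580719102 49.001952776129244 26.88100529327062
52.758806241437696 0.1736253040184964 48.03319675386314 8.709575473896393
83.480846810934 0.0137961184736362 47.924845489073874 8.889951031148257
bench z 0.08314496770401547
60 74 263 ((529.3172607421875, 144.62725830078125), (180.11172485351562, 161.9982452392578), 74.24993133544922) 70.041405518367
74 90 3134 ((529.3777465820312, 144.2878875732422), (177.88058471679688, 161.45404052734375), 74.376953125) 79.91883457524814
25 200 3715 ((527.92431640625, 140.00343322753906), (189.6433868408203, 162.58151245117188), 74.3888168334961) 75.52374719505289
scene ((531.57373046875, 143.77459716796875), (181.4896240234375, 160.00892639160156), 74.11919403076172)
scene ((469.25738525390625, 160.55499267578125), (189.55296325683594, 292.837646484375), 73.53996276855469)
[('fish', array([314., 359.,  39.])), ('block', array([ 769., -109.,   44.])), ('saucer', array([ 721., -257.,    3.])), ('can', array([ 590., -474.,    3.])), ('pink', array([ 280., -417.,   24.]))]
```

View pics/crop1.png

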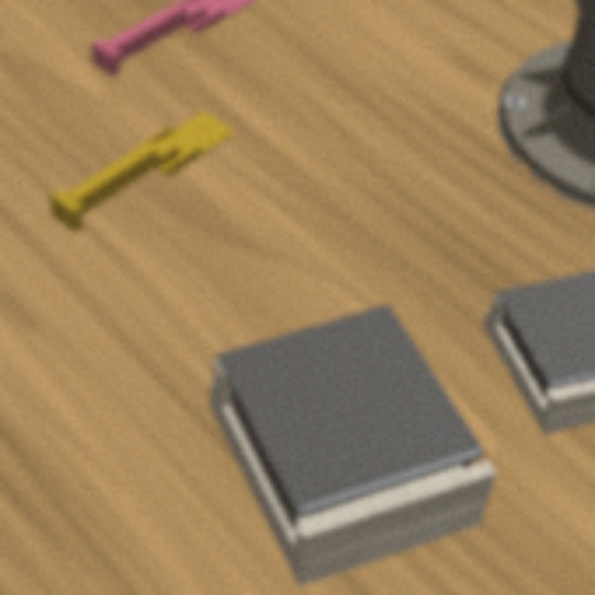

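The crop confirms the large grey-covered box (crop 345,420) and the yellow shovel (crop 150,165, blade end at 215,130). It doesn't settle which side is the lip, so I take a height profile across the box.

```bash
python3 - <<'E'
from h import *
a=np.array([np.cos(np.radians(74.35)),np.sin(np.radians(74.35))]);b=np.array([a[1],-a[0]])
for f in('top','scene'):
    W=np.load(f+'_w.npy').reshape(-1,3);P=np.load(f+'_p.npy').reshape(-1,3)
    d=W[:,:2]-[528,140];t=d@a;n=d@b
    print(f)
    for x in list(range(-110,-70,4))+list(range(-60,60,40))+list(range(70,112,4)):
        k=(abs(n)<45)&(abs(t-x)<2)&(W[:,2]<150)
        if k.sum(): print(x,k.sum(),np.percentile(W[k,2],[5,50,95]).round(),P[k].mean(0).round())
    k=(abs(t)<60)&(W[:,2]<150)&(abs(n)<110);
    for x in list(range(-90,-70,3))+list(range(72,92,3)):
        j=k&(abs(n-x)<1.5); 
        if j.sum():print('n',x,j.sum(),np.median(W[j,2]).round(1))
E
```

```text
top
-110 39 [-5. -0.  4.] [125.  90.  49.]
-106 41 [-4. -0.  4.] [124.  90.  49.]
-102 36 [-4. -0.  5.] [125.  90.  50.]
-98 39 [-4. -0.  3.] [122.  91.  55.]
-94 76 [-2. 21. 37.] [132. 116. 101.]
-90 44 [31. 36. 39.] [149. 136. 125.]
-86 57 [31. 37. 67.] [122. 111. 103.]
-82 75 [36. 77. 82.] [80. 75. 73.]
-78 43 [77. 81. 85.] [61. 59. 60.]
-74 44 [75. 80. 84.] [61. 59. 60.]
-60 41 [76. 80. 84.] [61. 59. 60.]
-20 43 [74. 81. 85.] [61. 59. 60.]
20 43 [75. 80. 84.] [60. 58. 60.]
70 45 [76. 79. 85.] [62. 60. 61.]
74 43 [77. 81. 84.] [84. 82. 86.]
78 40 [76. 82. 86.] [100.  97. 100.]
82 25 [75. 79. 83.] [106.  99.  96.]
86 35 [67. 71. 74.] [134. 122. 113.]
90 45 [67. 70. 74.] [141. 127. 115.]
94 26 [66. 71. 74.] [134. 113.  92.]
110 2 [1. 2. 3.] [127. 103.  78.]
n -90 39 -0.1
n -87 38 -0.9
n -84 40 0.2
n -81 53 16.4
n -78 61 78.3
n -75 42 79.9
n -72 45 80.1
n 72 40 79.0
n 75 40 79.5
n 78 40 78.9
n 81 4 73.6
n 90 3 1.6
scene
-86 6 [79. 80. 81.] [144. 122.  91.]
-82 32 [78. 80. 83.] [125. 111.  93.]
-78 34 [78. 80. 82.] [104. 100.  95.]
-74 30 [78. 80. 82.] [98. 97. 94.]
-60 37 [78. 80. 83.] [99. 97. 94.]
-20 35 [78. 80. 82.] [99. 97. 95.]
20 34 [77. 79. 82.] [99. 98. 95.]
70 46 [77. 80. 83.] [101. 100.  98.]
74 30 [78. 80. 82.] [116. 116. 115.]
78 49 [79. 81. 84.] [129. 130. 131.]
82 64 [68. 78. 83.] [148. 144. 138.]
86 45 [68. 71. 73.] [202. 195. 181.]
90 39 [68. 71. 73.] [197. 190. 176.]
94 401 [ 1. 41. 71.] [123. 115. 102.]
98 108 [-3. 11. 61.] [137. 120.  94.]
102 36 [-4. -1.  1.] [169. 136.  90.]
106 43 [-4. -1.  2.] [168. 136.  90.]
110 41 [-4. -1.  2.] [167. 135.  89.]
n -78 1 77.4
n -75 25 79.3
n -72 36 80.0
n 72 37 80.2
n 75 63 79.2
n 78 172 56.2
n 81 164 27.9
n 84 71 2.6
n 87 37 -0.2
n 90 37 -0.3
```

The lip is on the box's near/right (−y world) side. The box is at about (528,140) with yaw −15.7°. The shovel origin is at about (482,−246) with yaw 187°. Now I set out.

```bash
python3 -c "
import station;print([ (k,v) for k,v in vars(station).items() if not k.startswith('_') and not callable(v)])"
python3 -m pendant '[{"twist":[0,0,0],"dp":[-0.0343,-0.0273,0],"fingers":0.094},{"twist":[0,0,0],"dp":[-0.0343,-0.0273,0],"fingers":0.094},{"twist":[0,0,0],"dp":[-0.0343,-0.0273,0],"fingers":0.094},{"twist":[0,0,0],"dp":[-0.0343,-0.0273,0],"fingers":0.094},{"twist":[0,0,0],"dp":[-0.0343,-0.0273,0],"fingers":0.094},{"twist":[0,0,0],"dp":[-0.0343,-0.0273,0],"fingers":0.094},{"twist":[0,0,0],"dp":[-0.0343,-0.0273,0],"fingers":0.094},{"twist":[0,0,0],"dp":[-0.0343,-0.0273,0],"fingers":0.094}]'
```

```text
[('grasp_offset', 18.8)]
time_s: 0.9
eef_pos: [404.9, 345.0, 205.4]
ee_rot: [-180.0, -0.0, 161.6]
contact_force: [0.2, -0.5, 0.4]
opening: 93.5
grasp_force: 0.0
```

```bash

python3 -m pendant '[{"twist":[0,0,0],"dp":[-0.0343,-0.0273,0],"fingers":0.094},{"twist":[0,0,0],"dp":[-0.0343,-0.0273,0],"fingers":0.094},{"twist":[0,0,0],"dp":[-0.0343,-0.0273,0],"fingers":0.094},{"twist":[0,0,0],"dp":[-0.0343,-0.0273,0],"fingers":0.094},{"twist":[0,0,0],"dp":[-0.0104,-0.0358,0],"fingers":0.094},{"twist":[0,0,0],"dp":[-0.0104,-0.0358,0],"fingers":0.094},{"twist":[0,0,0],"dp":[-0.0104,-0.0358,0],"fingers":0.094},{"twist":[0,0,0],"dp":[-0.0104,-0.0358,0],"fingers":0.094}]'
python3 -m pendant '[{"twist":[0,0,0],"dp":[-0.0104,-0.0358,0],"fingers":0.094},{"twist":[0,0,0],"dp":[-0.0104,-0.0358,0],"fingers":0.094},{"twist":[0,0,0],"dp":[-0.0104,-0.0358,0],"fingers":0.094},{"twist":[0,0,0],"dp":[-0.0104,-0.0358,0],"fingers":0.094},{"twist":[0,0,0],"dp":[-0.0104,-0.0358,0],"fingers":0.094},{"twist":[0,0,0],"dp":[-0.0104,-0.0358,0],"fingers":0.094},{"twist":[0,0,0],"dp":[-0.0104,-0.0358,0],"fingers":0.094},{"twist":[0,0,0],"dp":[-0.0104,-0.0358,0],"fingers":0.094}]'
python3 -m pendant '[{"twist":[0,0,-0.111],"dp":[0,0,0],"fingers":0.094},{"twist":[0,0,-0.111],"dp":[0,0,0],"fingers":0.094},{"twist":[0,0,-0.111],"dp":[0,0,0],"fingers":0.094},{"twist":[0,0,-0.111],"dp":[0,0,0],"fingers":0.094},{"twist":[0,0,0],"dp":[0,0,0],"fingers":0.094},{"twist":[0,0,0],"dp":[0,0,0],"fingers":0.094},{"twist":[0,0,0],"dp":[0,0,0],"fingers":0.094},{"twist":[0,0,0],"dp":[0,0,0],"fingers":0.094}]'
cat > sh.py <<'E'
from h import *
import sys
def shovel(c,xr=None):
    W=cloud(c);p=c['pixels'].astype(int);r,g,b=p[...,0],p[...,1],p[...,2]
    m=(r>80)&(g>60)&(b<.35*g)&(g>.6*r)&np.isfinite(W[...,2])
    m=cv2.morphologyEx(m.astype(np.uint8),cv2.MORPH_OPEN,np.ones((3,3)));k,l,s,_=cv2.connectedComponentsWithStats(m)
    i=1+s[1:,4].argmax();q=W[l==i]
    return s[i],q
if __name__=='__main__':
    c=cam('wrist');bb,q=shovel(c);print(c['s']['eef_pos'],c['s']['ee_rot'],bb)
    (ctr,(w,h),a)=cv2.minAreaRect(q[:,:2].astype(np.float32));print(ctr,w,h,a,np.percentile(q[:,2],[2,50,98]))
    k=(q[:,2]>22)&(q[:,2]<34);print('handle',k.sum(),q[k].mean(0))
    c0=q[:,:2].mean(0);d=np.linalg.svd(q[:,:2]-c0,full_matrices=False)[2][0];t=(q[:,:2]-c0)@d
    lo,hi=np.percentile(t,[.3,99.7]);print(d,'ends',c0+lo*d,c0+hi*d,hi-lo)
    save(c,sys.argv[1])
E
python3 sh.py w1.png
```

```text
time_s: 1.7
eef_pos: [494.0, 49.2, 205.4]
ee_rot: [-180.0, -0.0, 161.6]
contact_force: [1.1, -0.2, -0.8]
opening: 94.2
grasp_force: 0.0
time_s: 2.5
eef_pos: [482.7, -248.6, 205.4]
ee_rot: [180.0, -0.0, 161.6]
contact_force: [1.4, -0.0, 0.2]
opening: 93.7
grasp_force: 0.0
time_s: 3.3
eef_pos: [483.0, -247.1, 205.4]
ee_rot: [180.0, -0.0, -173.0]
contact_force: [-0.2, -0.1, 0.5]
opening: 93.6
grasp_force: 0.0Traceback (most recent call last):
  File "sh.py", line 10, in <module>
    c=cam('wrist');bb,q=shovel(c);print(c['s']['eef_pos'],c['s']['ee_rot'],bb)
                        ~~~~~~^^^
  File "sh.py", line 7, in shovel
    i=1+s[1:,4].argmax();q=W[l==i]
        ~~~~~~~~~~~~~~^^
ValueError: attempt to get argmax of an empty sequence
```

```bash
python3 - <<'E'
from h import *
c=cam('wrist');save(c,'w1.png');z=c['range_z'];print((z>0).mean(),np.percentile(z[z>0],[1,50,99]));np.save('w1p.npy',c['pixels']);np.save('w1.npy',cloud(c));print(c['hand_eye'])
E
```

```text
0.99583984375 [ 61.8845961  362.07049561 492.65694153]
[[-8.37628543e-04  9.57471380e-01  2.88527043e-01  8.54495607e+01]
 [ 9.99999649e-01  7.93244654e-04  2.70751726e-04  8.83948473e-01]
 [ 3.03644940e-05  2.88527169e-01 -9.57471708e-01 -1.79459229e+02]
 [ 0.00000000e+00  0.00000000e+00  0.00000000e+00  1.00000000e+00]]
```

View pics/w1.png

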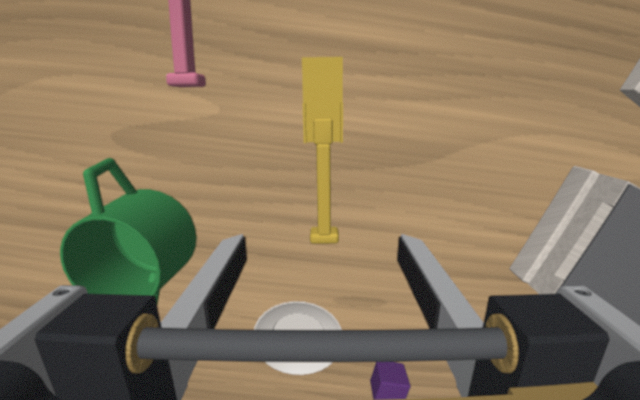

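The wrist view shows the yellow shovel centred between the fingers (blade edge 322,60; knob 324,237) and the box's slot side at the right (565,240). I refine both from this frame.

```bash
python3 - <<'E'
from h import *
W=np.load('w1.npy');p=np.load('w1p.npy').astype(int);r,g,b=p[...,0],p[...,1],p[...,2]
m=(r>100)&(b<.45*r)&(g>.7*r);u,v=np.meshgrid(np.arange(640),np.arange(400));m&=(u>290)&(u<360)&(v>45)&(v<250)&np.isfinite(W[...,2])
print(p[80,322],p[200,322],p[200,400],m.sum())
q=W[m];c0=q[:,:2].mean(0);d=np.linalg.svd(q[:,:2]-c0,full_matrices=False)[2][0];d=d if d[0]<0 else -d
t=(q[:,:2]-c0)@d;n=(q[:,:2]-c0)@[-d[1],d[0]]
print(np.degrees(np.arctan2(d[1],d[0])),np.percentile(t,[.2,99.8]),'o',c0+(np.percentile(t,99.8)-140)*d,c0+(np.percentile(t,.2)+77)*d)
for a in range(-120,100,20):
    k=abs(t-a)<10;print(a,n[k].mean().round(1),np.ptp(n[k]).round(),np.median(q[k][:,2]).round(1))
a=np.array([np.cos(np.radians(74.35)),np.sin(np.radians(74.35))]);e=np.array([a[1],-a[0]])
D=W[...,:2]-[528,140];tt=D@a;nn=D@e
for x in range(-100,-60,3):
    k=(abs(nn)<45)&(abs(tt-x)<1.5)
    if k.sum():print('box',x,k.sum(),np.percentile(W[k][:,2],[5,50,95]).round(1))
E
```

```text
[184 160  73] [184 158  71] [168 141 106] 4752
-172.365934090431 [-132.25189145   80.77030744] o [ 483.83711953 -244.27810199] [ 479.89457474 -244.80653578]
-120 0.1 33.0 29.3
-100 0.2 13.0 29.8
-80 -0.1 13.0 29.9
-60 -0.1 14.0 30.0
-40 0.1 14.0 30.1
-20 0.2 44.0 29.2
0 -0.3 44.0 16.6
20 -0.4 45.0 3.6
40 0.3 44.0 3.1
60 0.3 44.0 3.3
80 -0.1 44.0 3.2
box -100 142 [-0.9  0.2  1.4]
box -97 285 [-0.9  7.8 31.7]
box -94 1403 [ 0.4 19.2 34.5]
box -91 168 [26.6 34.9 36.1]
box -88 171 [34.  35.2 40.1]
box -85 1629 [35.4 51.2 79.6]
box -82 476 [42.2 60.9 80.8]
box -79 319 [59.1 79.1 81. ]
box -76 322 [59.2 78.6 80.9]
box -73 348 [59.2 79.1 81. ]
box -70 325 [59.3 79.1 81. ]
box -67 193 [58.9 79.9 81.3]
box -64 168 [79.1 80.1 81.3]
box -61 156 [79.  80.1 81.3]
```

```bash

python3 -m pendant '[{"twist":[0,0,-0.01],"dp":[0.001,0.0026,0.03],"fingers":0.06},{"twist":[0,0,0],"dp":[0,0,0.04],"fingers":0.06},{"twist":[0,0,0],"dp":[0,0,0.04],"fingers":0.06},{"twist":[0,0,0],"dp":[0,0,0.035],"fingers":0.06},{"twist":[0,0,0],"dp":[0,0,0.03],"fingers":0.06},{"twist":[0,0,0],"dp":[0,0,0.02],"fingers":0.06},{"twist":[0,0,0],"dp":[0,0,0.006],"fingers":0.06},{"twist":[0,0,0],"dp":[0,0,0],"fingers":0.06}]'
python3 -m pendant '[{"twist":[0,0,0],"dp":[0,0,0],"fingers":0},{"twist":[0,0,0],"dp":[0,0,0],"fingers":0},{"twist":[0,0,0],"dp":[0,0,0],"fingers":0},{"twist":[0,0,0],"dp":[0,0,0],"fingers":0},{"twist":[0,0,0],"dp":[0,0,0],"fingers":0},{"twist":[0,0,0],"dp":[0,0,0],"fingers":0},{"twist":[0,0,0],"dp":[0,0,0],"fingers":0},{"twist":[0,0,0],"dp":[0,0,0],"fingers":0}]'
```

```text
time_s: 4.2
eef_pos: [481.4, -244.8, 4.2]
ee_rot: [180.0, -0.1, -172.4]
contact_force: [1.1, -0.0, 1.0]
opening: 60.0
grasp_force: 0.0
time_s: 5.0
eef_pos: [481.8, -244.7, 4.6]
ee_rot: [180.0, 0.0, -172.4]
contact_force: [-1.2, 1.3, 5.6]
opening: 15.5
grasp_force: 30.0
```

```bash

python3 -m pendant '[{"twist":[0,0,0],"dp":[0,0,-0.033],"fingers":0},{"twist":[0,0,0],"dp":[0,0,-0.033],"fingers":0},{"twist":[0,0,0.1412],"dp":[0,0,0],"fingers":0},{"twist":[0,0,0.1412],"dp":[0,0,0],"fingers":0},{"twist":[0,0,0.1412],"dp":[0,0,0],"fingers":0},{"twist":[0,0,0.1412],"dp":[0,0,0],"fingers":0},{"twist":[0,0,0.1412],"dp":[0,0,0],"fingers":0},{"twist":[0,0,0.1412],"dp":[0,0,0],"fingers":0}]'
python3 -m pendant '[{"twist":[0,0,0.1412],"dp":[0,0,0],"fingers":0},{"twist":[0,0,0.1412],"dp":[0,0,0],"fingers":0},{"twist":[0,0,0.1412],"dp":[0,0,0],"fingers":0},{"twist":[0,0,0.1412],"dp":[0,0,0],"fingers":0},{"twist":[0,0,0.1412],"dp":[0,0,0],"fingers":0},{"twist":[0,0,0.1412],"dp":[0,0,0],"fingers":0},{"twist":[0,0,0.1412],"dp":[0,0,0],"fingers":0},{"twist":[0,0,0.1412],"dp":[0,0,0],"fingers":0}]'
python3 -m pendant '[{"twist":[0,0,0],"dp":[0.033,-0.015,0],"fingers":0},{"twist":[0,0,0],"dp":[0.033,-0.015,0],"fingers":0},{"twist":[0,0,0],"dp":[0.033,-0.015,0],"fingers":0},{"twist":[0,0,0],"dp":[0.033,-0.015,0],"fingers":0},{"twist":[0,0,0],"dp":[0,0,0],"fingers":0},{"twist":[0,0,0],"dp":[0,0,0],"fingers":0},{"twist":[0,0,0],"dp":[0,0,0],"fingers":0},{"twist":[0,0,0],"dp":[0,0,0],"fingers":0}]'
cat > tip.py <<'E'
from h import *
a=np.array([np.cos(np.radians(74.35)),np.sin(np.radians(74.35))]);e=np.array([a[1],-a[0]])
import sys
for n in sys.argv[2:]:
    c=cam(n);W=cloud(c);p=c['pixels'].astype(int);r,g,b=p[...,0],p[...,1],p[...,2]
    m=(r>100)&(b<.47*r)&(g>.75*r)&np.isfinite(W[...,2])&(W[...,2]>30)
    k,l,st,_=cv2.connectedComponentsWithStats(m.astype(np.uint8),connectivity=4);i=1+st[1:,4].argmax();q=W[l==i]
    print(n,c['s']['eef_pos'].round(1),c['s']['ee_rot'].round(2),st[i])
    D=q[:,:2]-[528,140];y=D@a;x=D@e
    hi=np.percentile(y,99.5);print('tip y',hi)
    for s in(5,20,35,50,65,90,120,150,180):
        k=abs(hi-y-s)<5
        if k.sum()>3:print(s,k.sum(),'x',x[k].mean().round(1),np.ptp(x[k]).round(),'z',np.median(q[k,2]).round(1))
    save(c,n+sys.argv[1])
E
python3 tip.py 2.png wrist top
```

```text
time_s: 5.8
eef_pos: [481.6, -244.7, 70.4]
ee_rot: [-180.0, -0.0, 138.8]
contact_force: [0.5, 0.1, -0.2]
opening: 15.6
grasp_force: 30.0
time_s: 6.6
eef_pos: [481.7, -244.6, 70.4]
ee_rot: [-180.0, -0.0, 74.0]
contact_force: [0.6, 0.1, -0.5]
opening: 16.1
grasp_force: 30.0
time_s: 7.4
eef_pos: [459.6, -102.7, 70.6]
ee_rot: [180.0, 0.0, 74.3]
contact_force: [0.9, 0.9, -0.7]
opening: 15.6
grasp_force: 30.0
wrist [ 459.6 -102.7   70.6] [1.7998e+02 2.0000e-02 7.4260e+01] [  277     1    89   329 19484]
tip y -114.91199467668338
5 1832 x -1.4 46.0 z 69.1
20 1735 x -1.5 46.0 z 69.1
35 1678 x -1.5 46.0 z 69.1
50 1626 x -1.6 46.0 z 69.2
65 1716 x -1.5 46.0 z 69.7
90 1410 x -1.7 46.0 z 84.1
120 499 x -1.8 15.0 z 96.0
150 417 x -1.8 15.0 z 96.0
180 89 x -1.8 15.0 z 95.8
top [ 459.6 -102.6   70.6] [1.7999e+02 2.0000e-02 7.4260e+01] [282 207  17  16 147]
tip y -114.76389952083672
5 54 x -0.8 45.0 z 68.5
20 40 x 5.1 38.0 z 68.4
35 6 x 17.3 9.0 z 67.3
50 4 x -51.8 8.0 z 537.8
65 4 x -28.9 7.0 z 517.4
```

View pics/wrist2.png

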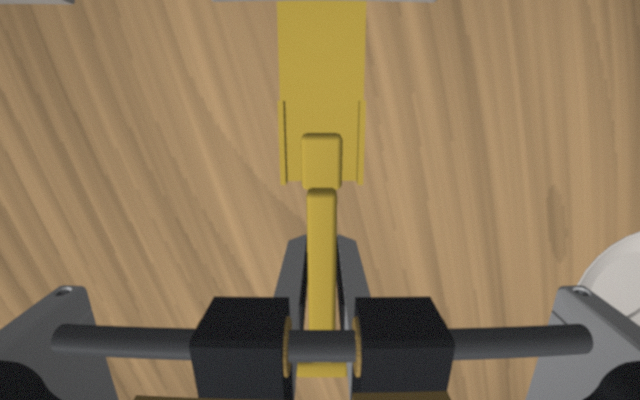

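The wrist view shows the blade level and straight ahead (top edge 322,5), with its top at z = 69 and x offset −1.5 mm. It fits the slot, so I insert.

```bash

python3 -m pendant '[{"twist":[0,0,0],"dp":[0.01,0,0],"fingers":0},{"twist":[0,0,0],"dp":[0.01,0,0],"fingers":0},{"twist":[0,0,0],"dp":[0.01,0,0],"fingers":0},{"twist":[0,0,0],"dp":[0.01,0,0],"fingers":0},{"twist":[0,0,0],"dp":[0.01,0,0],"fingers":0},{"twist":[0,0,0],"dp":[0.008,0,0],"fingers":0},{"twist":[0,0,0],"dp":[0,0,0],"fingers":0},{"twist":[0,0,0],"dp":[0,0,0],"fingers":0}]'
python3 tip.py 3.png wrist
```

```text
time_s: 8.3
eef_pos: [475.1, -45.6, 70.5]
ee_rot: [-180.0, 0.0, 74.4]
contact_force: [-0.4, -0.3, -0.5]
opening: 15.8
grasp_force: 30.0
wrist [475.1 -45.6  70.5] [-1.800e+02  1.000e-02  7.439e+01] [  278    60    88   270 14347]
tip y -84.2922227978765
5 1645 x -2.3 45.0 z 69.0
20 1567 x -2.3 46.0 z 69.1
35 1673 x -2.1 46.0 z 69.5
50 1527 x -2.1 46.0 z 82.6
65 1082 x -2.5 46.0 z 84.7
90 499 x -2.3 15.0 z 95.8
120 415 x -2.4 15.0 z 95.8
150 137 x -2.1 15.0 z 95.7
```

```bash

python3 -m pendant '[{"twist":[0,0,0],"dp":[0,0,-0.006],"fingers":0},{"twist":[0,0,0],"dp":[0.0007,0,-0.013],"fingers":0},{"twist":[0,0,0],"dp":[0.002,0,-0.013],"fingers":0},{"twist":[0,0,0],"dp":[0.0032,0,-0.0126],"fingers":0},{"twist":[0,0,0],"dp":[0.0045,0,-0.0123],"fingers":0},{"twist":[0,0,0],"dp":[0.0057,0,-0.0118],"fingers":0},{"twist":[0,0,0],"dp":[0.0068,0,-0.0112],"fingers":0},{"twist":[0,0,0],"dp":[0.0078,0,-0.0105],"fingers":0}]'
python3 tip.py 4.png scene
```

```text
time_s: 9.15
eef_pos: [483.3, -16.5, 161.7]
ee_rot: [-180.0, 0.0, 74.3]
contact_force: [0.2, -0.7, -1.1]
opening: 16.0
grasp_force: 30.0
scene [483.3 -16.5 161.7] [-180.      0.     74.29] [346 174  23  37 408]
tip y -46.14655175760946
5 7 x 12.7 35.0 z 183.0
20 20 x -1.7 46.0 z 160.6
35 50 x -2.0 46.0 z 161.1
50 73 x -0.3 46.0 z 168.7
65 44 x 3.1 46.0 z 170.1
90 22 x 2.8 15.0 z 185.6
120 8 x -6.1 8.0 z 187.5
```

View pics/scene4.png

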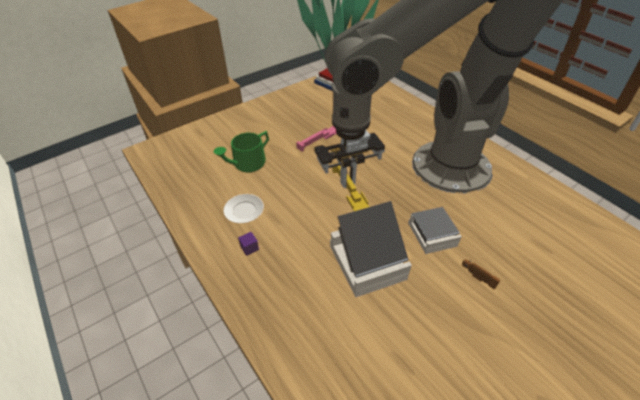

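The scene view shows the cover tilted up (370,238), carried by the blade (357,200). I continue along the arc.

```bash

python3 -m pendant '[{"twist":[0,0,0],"dp":[0.0088,0,-0.0097],"fingers":0},{"twist":[0,0,0],"dp":[0.0098,0,-0.0087],"fingers":0},{"twist":[0,0,0],"dp":[0.0106,0,-0.0076],"fingers":0},{"twist":[0,0,0],"dp":[0.0113,0,-0.0064],"fingers":0},{"twist":[0,0,0],"dp":[0.0119,0,-0.0052],"fingers":0},{"twist":[0,0,0],"dp":[0.0124,0,-0.0039],"fingers":0},{"twist":[0,0,0],"dp":[0.0128,0,-0.0025],"fingers":0},{"twist":[0,0,0],"dp":[0.013,0,-0.0012],"fingers":0}]'
python3 -m pendant '[{"twist":[0,0,0],"dp":[0.013,0,0],"fingers":0},{"twist":[0,0,0],"dp":[0.013,0,0.0015],"fingers":0},{"twist":[0,0,0],"dp":[0.013,0,0.0027],"fingers":0},{"twist":[0,0,0],"dp":[0.0126,0,0.004],"fingers":0},{"twist":[0,0,0],"dp":[0.01,0,0.004],"fingers":0},{"twist":[0,0,0],"dp":[0,0,0],"fingers":0},{"twist":[0,0,0],"dp":[0,0,0],"fingers":0},{"twist":[0,0,0],"dp":[0,0,0],"fingers":0}]'
python3 tip.py 5.png scene
```

```text
time_s: 10.0
eef_pos: [508.1, 72.3, 206.1]
ee_rot: [-180.0, 0.0, 74.4]
contact_force: [0.2, 0.4, -0.6]
opening: 15.9
grasp_force: 30.0
time_s: 10.8
eef_pos: [524.4, 129.8, 194.0]
ee_rot: [180.0, 0.0, 74.3]
contact_force: [-0.4, 0.5, -1.1]
opening: 15.9
grasp_force: 30.0
scene [524.4 129.8 194. ] [180.     0.    74.31] [371 203  36  55 761]
tip y 127.42962493757551
5 68 x -2.6 43.0 z 192.0
20 67 x -2.0 42.0 z 191.9
35 61 x -1.6 44.0 z 192.6
50 64 x -1.7 48.0 z 192.5
65 97 x -2.5 95.0 z 195.1
90 55 x -1.5 48.0 z 206.8
120 22 x 1.8 16.0 z 218.4
```

View pics/scene5.png

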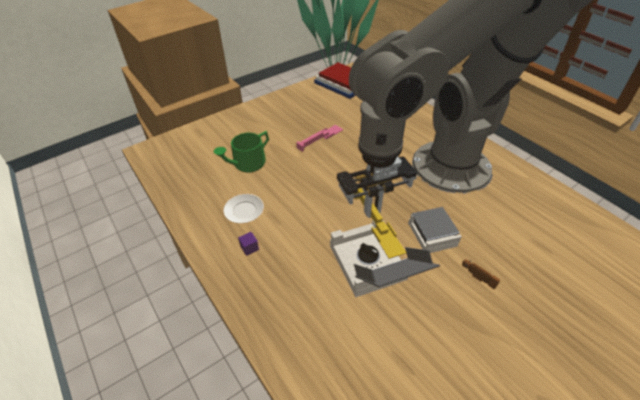

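The scene view shows the cover lying open (400,270), the dial exposed (368,255) and the blade clear above it (387,240). I retract, lay the shovel down about 85 mm in front of the box, and release.

```bash

python3 -m pendant '[{"twist":[0,0,0],"dp":[-0.0388,0.0051,0],"fingers":0},{"twist":[0,0,0],"dp":[-0.0388,0.0051,0],"fingers":0},{"twist":[0,0,0],"dp":[-0.0388,0.0051,0],"fingers":0},{"twist":[0,0,0],"dp":[-0.0388,0.0051,0],"fingers":0},{"twist":[0,0,0],"dp":[-0.0388,0.0051,0],"fingers":0},{"twist":[0,0,0],"dp":[-0.0388,0.0051,0],"fingers":0},{"twist":[0,0,0],"dp":[-0.0388,0.0051,0],"fingers":0},{"twist":[0,0,0],"dp":[-0.0388,0.0051,0],"fingers":0}]'
python3 -m pendant '[{"twist":[0,0,0],"dp":[0,0,0.045],"fingers":0},{"twist":[0,0,0],"dp":[0,0,0.045],"fingers":0},{"twist":[0,0,0],"dp":[0,0,0.04],"fingers":0},{"twist":[0,0,0],"dp":[0,0,0.03],"fingers":0},{"twist":[0,0,0],"dp":[0,0,0.017],"fingers":0},{"twist":[0,0,0],"dp":[0,0,0.007],"fingers":0},{"twist":[0,0,0],"dp":[0,0,0.003],"fingers":0},{"twist":[0,0,0],"dp":[0,0,0],"fingers":0}]'
python3 tip.py 6.png wrist
```

```text
time_s: 11.65
eef_pos: [479.5, -181.1, 194.2]
ee_rot: [180.0, -0.0, 74.4]
contact_force: [0.7, 0.4, -0.4]
opening: 15.9
grasp_force: 30.0
time_s: 12.45
eef_pos: [480.4, -179.6, 7.4]
ee_rot: [180.0, -0.0, 74.4]
contact_force: [-0.4, -0.3, -0.5]
opening: 15.9
grasp_force: 30.0
wrist [ 480.4 -179.6    7.4] [179.96  -0.    74.36] [ 307  191   29  139 3828]
tip y -277.6957287083055
5 554 x 38.9 15.0 z 32.7
20 514 x 38.9 15.0 z 32.8
35 478 x 38.9 15.0 z 32.8
50 434 x 38.7 15.0 z 32.9
65 399 x 38.9 15.0 z 32.9
```

```bash

python3 -m pendant '[{"twist":[0,0,0],"dp":[0,0,0.0015],"fingers":0},{"twist":[0,0,0],"dp":[0,0,0.001],"fingers":0},{"twist":[0,0,0],"dp":[0,0,0],"fingers":0},{"twist":[0,0,0],"dp":[0,0,0],"fingers":0.06},{"twist":[0,0,0],"dp":[0,0,0],"fingers":0.06},{"twist":[0,0,0],"dp":[0,0,0],"fingers":0.06},{"twist":[0,0,0],"dp":[0,0,0],"fingers":0.06},{"twist":[0,0,0],"dp":[0,0,0],"fingers":0.06}]'
python3 -m pendant '[{"twist":[0,0,0],"dp":[0,0,0],"fingers":0.06},{"twist":[0,0,0],"dp":[0,0,-0.02],"fingers":0.06},{"twist":[0,0,0],"dp":[0,0,-0.04],"fingers":0.06},{"twist":[0,0,0],"dp":[0,0,-0.04],"fingers":0.06},{"twist":[0,0,0],"dp":[0,0,-0.04],"fingers":0.06},{"twist":[0,0,0],"dp":[0,0,-0.04],"fingers":0.06},{"twist":[0,0,0],"dp":[0,0,0],"fingers":0.06},{"twist":[0,0,0],"dp":[0,0,0],"fingers":0.06}]'
python3 - <<'E'
from h import *
c=cam('wrist');save(c,'w7.png');W=cloud(c);p=c['pixels'].astype(int)
a=np.array([np.cos(np.radians(74.35)),np.sin(np.radians(74.35))]);e=np.array([a[1],-a[0]])
D=W[...,:2]-[528,140];y=D@a;x=D@e
k=(abs(y)<28)&(abs(x)<28)&(W[...,2]>62)&(W[...,2]<76);q=W[k][:,:2]
print(c['s']['eef_pos'],k.sum());
if k.sum()>20:
    print(cv2.minAreaRect(q.astype(np.float32)),W[k][:,2].mean())
# shovel
r,g,b=p[...,0],p[...,1],p[...,2];m=(r>100)&(b<.47*r)&(g>.75*r)&(y<-100)&(W[...,2]<40)
print('shovel z: blade',np.nanmedian(W[m&(abs(y+200)<15)][:,2]),'handle',np.nanmedian(W[m&(y<-280)][:,2]),'tip y',np.nanpercentile(y[m],99.5))
E
```

```text
time_s: 13.3
eef_pos: [480.1, -179.4, 4.4]
ee_rot: [-180.0, 0.0, 74.4]
contact_force: [1.2, -0.4, -0.3]
opening: 52.3
grasp_force: 0.0
time_s: 14.1
eef_pos: [480.6, -178.9, 184.8]
ee_rot: [179.9, -0.1, 74.4]
contact_force: [0.5, 0.3, -1.1]
opening: 59.7
grasp_force: 0.0
[ 480.58086115 -178.90095055  184.7809573 ] 0
shovel z: blade 3.182959300123713 handle 29.985492111448593 tip y -182.9698179360908
```

View pics/w7.png

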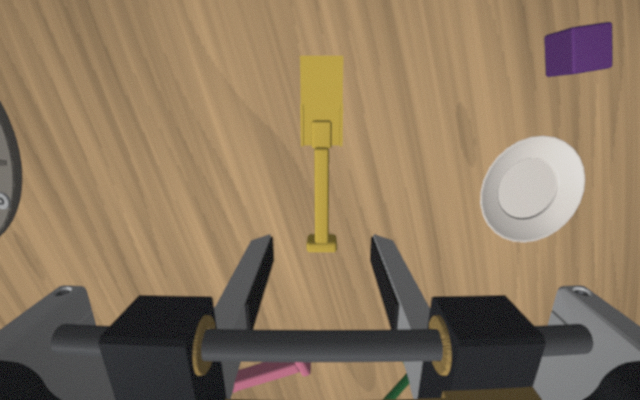

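The view shows the shovel flat and released (322,150); blade top z = 3, handle top z = 30. Next I move above the dial.

```bash

python3 -m pendant '[{"twist":[0,0,0],"dp":[0.04,-0.005,0],"fingers":0.06},{"twist":[0,0,0],"dp":[0.04,-0.005,0],"fingers":0.06},{"twist":[0,0,0],"dp":[0.04,-0.005,0],"fingers":0.06},{"twist":[0,0,0],"dp":[0.04,-0.005,0],"fingers":0.06},{"twist":[0,0,0],"dp":[0.04,-0.005,0],"fingers":0.06},{"twist":[0,0,0],"dp":[0.04,-0.005,0],"fingers":0.06},{"twist":[0,0,0],"dp":[0.04,-0.005,0],"fingers":0.06},{"twist":[0,0,0],"dp":[0.04,-0.005,0],"fingers":0.06}]'
python3 -m pendant '[{"twist":[0,0,-0.1375],"dp":[0,0,0],"fingers":0.05},{"twist":[0,0,-0.1375],"dp":[0,0,0],"fingers":0.05},{"twist":[0,0,-0.1375],"dp":[0,0,0],"fingers":0.05},{"twist":[0,0,-0.1375],"dp":[0,0,0],"fingers":0.05},{"twist":[0,0,0],"dp":[0,0,0],"fingers":0.05},{"twist":[0,0,0],"dp":[0,0,0],"fingers":0.05},{"twist":[0,0,0],"dp":[0,0,0],"fingers":0.05},{"twist":[0,0,0],"dp":[0,0,0],"fingers":0.05}]'
python3 - <<'E'
from h import *
c=cam('wrist');save(c,'w8.png');W=cloud(c)
a=np.array([np.cos(np.radians(74.35)),np.sin(np.radians(74.35))]);e=np.array([a[1],-a[0]])
D=W[...,:2]-[528,140];y=D@a;x=D@e
k=(abs(y)<32)&(abs(x)<32)&(W[...,2]>60)&(W[...,2]<76);q=W[k][:,:2]
print(c['s']['eef_pos'],c['s']['ee_rot'],k.sum());print(cv2.minAreaRect(q.astype(np.float32)),W[k][:,2].mean())
E
```

```text
time_s: 14.95
eef_pos: [527.2, 141.0, 183.0]
ee_rot: [-179.9, 0.1, 74.3]
contact_force: [1.1, 0.6, 0.6]
opening: 60.1
grasp_force: 0.0
time_s: 15.75
eef_pos: [527.7, 139.5, 184.0]
ee_rot: [-180.0, 0.0, 105.8]
contact_force: [-0.0, -0.3, -0.1]
opening: 49.8
grasp_force: 0.0
[527.71480351 139.45965728 184.04358033] [-1.79965935e+02  3.21816193e-02  1.05756571e+02] 728
((528.021240234375, 140.35501098632812), (13.51325511932373, 51.30472946166992), 16.06193733215332) 68.83673435526848
```

View pics/w8.png

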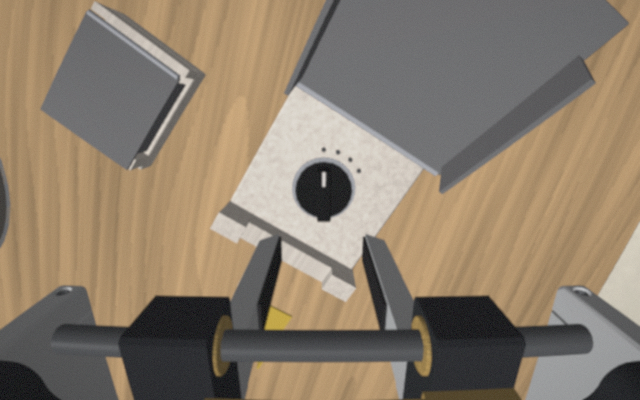

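The dial bar is centred between the fingers (323,188) and its angle matches, so I descend and grip.

```bash

python3 -m pendant '[{"twist":[0,0,0],"dp":[0,0,0.03],"fingers":0.05},{"twist":[0,0,0],"dp":[0,0,0.03],"fingers":0.05},{"twist":[0,0,0],"dp":[0,0,0.03],"fingers":0.05},{"twist":[0,0,0],"dp":[0,0,0.025],"fingers":0.05},{"twist":[0,0,0],"dp":[0,0,0.014],"fingers":0.05},{"twist":[0,0,0],"dp":[0,0,0.006],"fingers":0.05},{"twist":[0,0,0],"dp":[0,0,0],"fingers":0.05},{"twist":[0,0,0],"dp":[0,0,0],"fingers":0}]'
python3 -m pendant '[{"twist":[0,0,0],"dp":[0,0,0],"fingers":0},{"twist":[0,0,0],"dp":[0,0,0],"fingers":0},{"twist":[0,0,0],"dp":[0,0,0],"fingers":0},{"twist":[0,0,0],"dp":[0,0,0],"fingers":0},{"twist":[0,0,0],"dp":[0,0,0],"fingers":0},{"twist":[0,0,0],"dp":[0,0,0],"fingers":0},{"twist":[0,0,0],"dp":[0,0,0],"fingers":0},{"twist":[0,0,0],"dp":[0,0,0],"fingers":0}]'
```

```text
time_s: 16.6
eef_pos: [528.4, 139.7, 50.2]
ee_rot: [179.9, -0.0, 105.9]
contact_force: [0.2, 0.2, 1.0]
opening: 45.4
grasp_force: 0.0
time_s: 17.4
eef_pos: [529.2, 140.0, 49.8]
ee_rot: [179.9, 0.0, 105.9]
contact_force: [6.9, 2.4, -4.8]
opening: 13.9
grasp_force: 30.0
```

```bash

python3 -m pendant '[{"twist":[0,0,0.1],"dp":[0,0,0],"fingers":0},{"twist":[0,0,0.1],"dp":[0,0,0],"fingers":0},{"twist":[0,0,0.1],"dp":[0,0,0],"fingers":0},{"twist":[0,0,0.1],"dp":[0,0,0],"fingers":0},{"twist":[0,0,0.1],"dp":[0,0,0],"fingers":0},{"twist":[0,0,0.1],"dp":[0,0,0],"fingers":0},{"twist":[0,0,0.1],"dp":[0,0,0],"fingers":0},{"twist":[0,0,0.1],"dp":[0,0,0],"fingers":0}]'
python3 -m pendant '[{"twist":[0,0,0.1],"dp":[0,0,0],"fingers":0},{"twist":[0,0,0.1],"dp":[0,0,0],"fingers":0},{"twist":[0,0,0.1],"dp":[0,0,0],"fingers":0},{"twist":[0,0,0.02],"dp":[0,0,0],"fingers":0},{"twist":[0,0,0],"dp":[0,0,0],"fingers":0},{"twist":[0,0,0],"dp":[0,0,0],"fingers":0},{"twist":[0,0,0],"dp":[0,0,0],"fingers":0},{"twist":[0,0,0],"dp":[0,0,0],"fingers":0}]'
python3 - <<'E'
from h import *
s=read_state();print(s['wrist_torque'],s['contact_force'],s['ee_rot'],s['opening'])
c=cam('wrist');save(c,'w9.png')
c=cam('scene');save(c,'s9.png',(280,150,480,320),3)
E
```

```text
time_s: 18.2
eef_pos: [529.6, 140.0, 49.8]
ee_rot: [179.8, -0.1, 59.8]
contact_force: [9.4, 1.3, -7.5]
opening: 13.5
grasp_force: 30.0
time_s: 19.0
eef_pos: [529.7, 139.9, 49.8]
ee_rot: [179.9, -0.1, 41.7]
contact_force: [10.6, 0.7, -7.3]
opening: 13.8
grasp_force: 30.0
[ 0.21543358 -2.35611033  0.06837631] [10.63689223  0.73697558 -7.28197425] [ 1.79862273e+02 -1.46435930e-01  4.17294156e+01] 13.847889200663406
```

View pics/w9.png

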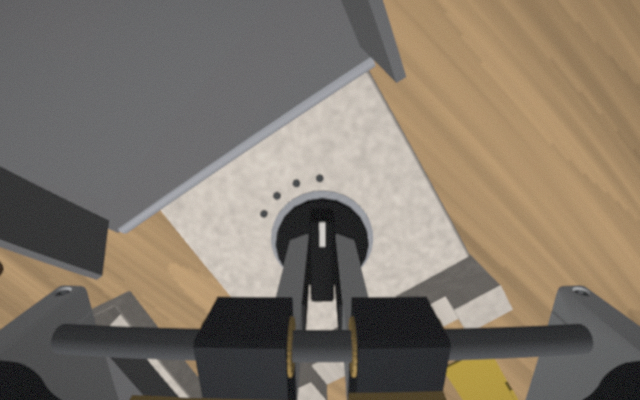

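View pics/s9.png

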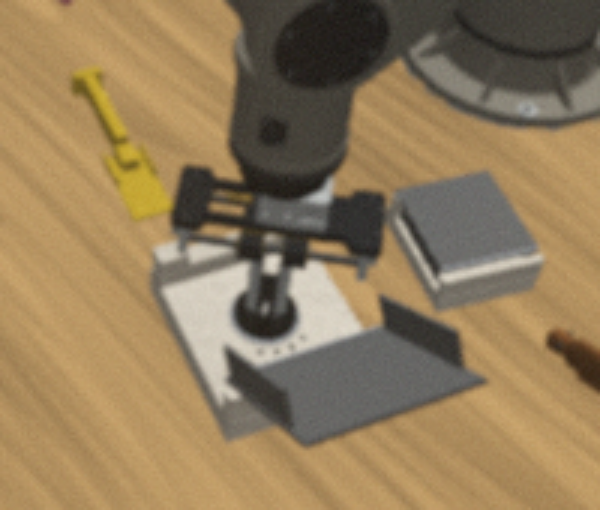

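The wrist view shows the dial's white mark (322,233) lined up with the last dot (320,178), with the fingers on the bar. The scene crop shows the cover open (360,380) and the shovel flat and clear of the box (120,150).

```bash
python3 -c "
from station import *
print(finish_job())"
```

```text
the job is handed in; nothing more can be done
None
```

The job is handed in, with no verdict returned: the blade flipped the cover open, the shovel lies flat on the bench clear of the box, and the gripper holds the dial at its third click, at about 19 s of the 72 s allowed.

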